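# Shut the cold box and take its lid temperature

### The arm

A 7-joint arm with a two-finger parallel gripper is mounted at the origin on the work surface. World frame = base frame: x ahead of the robot, y to its left, z up, the work surface at z = 0. Lengths are in m, angles in rad, forces in N, time in s.
With the tool pointing down it reaches from about 0.4 to 0.85 m from the base axis. Payload 10.4 kg.
Tool frame: the origin (TCP) lies on the centre line of the jaws, within the pads' length; the fingertips stand r.finger_overhang ahead of it and the grasp point (between the pads) lies 5 mm behind it (r.finger_overhang is the distance from the TCP to the fingertips, in m); z points along the fingers, y is the line along which they close (so a half turn about z gives the same grasp; the last joint's range is limited). The gripper opens to 87 mm and grips with 3 to 60 N. Pads are 19 mm wide; open, the fingers measure 117 mm over their backs; the gripper's body (75 mm by 190 mm) begins 51 mm behind the grasp point.
Start: joints at [1.178, 0.332, -0.065, 1.46, 0.022, 1.35, -0.088], TCP at [0.226, -0.583, 0.237] pointing down, gripper open.
Joint ranges: [-2.6, 2.6], [-0.5, 2.12], [-1.47, 1.34], [0.16, 2.42], [-1.27, 4.41], [0.06, 2.06], [-2.6, 2.6]. Speed limits (rad/s): [2.22, 2.22, 2.79, 2.79, 3.14, 3.14, 3.14].

### API

Orientations are given as a unit quaternion [x, y, z, w].
In Python, from bench import read_state, viewer, r gives the robot as it stands.
- The arm moves only by the tool carry_out, never from a script. Its argument "moves" is a list of rows, each a list of 6 numbers: the shift along the tool's x, y, z in units of 40 mm (1.0 is 40 mm), then the turn, a rotation vector about the tool's x, y, z in units of 8 degrees (1.0 is 8 degrees). A call has 1 to 20 rows; each row shifts and turns the commanded pose from where the row before left it, along the tool's axes as they then stand; what a row does not reach is not made up. A row lasts 1/8 s, in which the tool goes at most 62.5 mm and 10.7 degrees, less where a joint would pass 70% of its speed; a pose out of reach is approached as far as the arm can. A call is refused whole if a number of a shift passes 1 or a number of a turn 1, either way. A call with a gripper value outside its range is refused whole. "fingers" is the finger opening in mm, from 0 to 87, set as the call begins (left out, the last holds). The fingers move at their own pace and stop on an object; "force" is the grip in N (left out, the last holds). Time passes only in rows, so rows that do not move let the fingers close. It gives the time, the measured TCP pose, the force, the opening and the grip force at its end, in the units of the state.
- read_state(): the state, without advancing time (a new reading comes with each control period).
- viewer.camera(name): name is "scene" or "top" or "wrist"; returns a dict with "pixels" (384x512x3 uint8, red, green, blue), "range_z" (384x512 float32, m along the optical axis (not along the pixel's ray), 0 where there is no reading), "fx", "fy", "cx", "cy" (pixels), "k1" (the pictures are not rectified: a ray, as slopes to the right and down, at radius r is drawn at 1 + k1 r^2 times it, then the intrinsics apply), "xyz" and "orientation" of the camera in the world. Camera axes: x right, y down, z forward; pixel columns grow to the right and rows downward; lengths in m; the calibration is good to about 2 mm. A picture is of the moment at which its call begins.
- r.close_job(): hands the job in; it is judged then, once.
The state is a dict: "time": time; "joint_positions": joint angles; "joint_vel": joint speeds; "joint_torque": joint torques, N m; "ee_pos": TCP position; "eef_rot": TCP orientation; "ft_force": force on the tool from outside, world axes, zero at the start; "torque": the same for the moment, N m; "width": finger opening in m; "grip_force": force on a finger pad.
Only numpy, scipy, OpenCV 4.12 (cv2) and the standard library are available. Lean on these libraries where they do the work, as an engineer would, in place of code of your own. Each camera call takes 0.05 s, during which the arm holds its last target. There are 200 camera calls.

### The job

The blue cold box is loaded: shut its white sloping lid fully, then take the yellow surface thermometer out of its black holder and hold its spring tip on the red spot of the shut lid, the thermometer standing square to the sloping lid, pressed lightly so that the tip is part of the way in but not to its stop. Finish while still holding it there in the gripper, steady; never press the thermometer hard on the lid, and leave the jar, cup and squeeze bottle where they stand.

Things in the scene. Friction and masses are not known exactly. Their poses are not given: they have to be found in the camera images.
- lid (a joint): Hinge of the cold box's lid, rad: 0 is fully shut, grows as the lid opens (starts 0.7 to 1.25, limit 1.4). A stiff hinge: the lid stays at any angle; pushing its outer face near the free edge with 2 to 4 N swings it. It has no latch and does not spring back.
- lid_hinge (a point): Middle of the lid's hinge line, on the lid's underside at the top of the box's far wall, 138 mm above the table. Axes turn with the lid: y along the hinge line, x from free edge to hinge, z out of its outer (upper) face. Shut, the lid slopes 0.30 rad (17 degrees), its free edge low and nearest the robot; z then leans 0.30 rad to that side.
- lid_edge (a point): Point on the outer face of the lid, middle of its width, 25 mm inside the free edge and 189 mm from the hinge line. The white lid is a plain flat slab about 219 mm (hinge to free edge) by 230 mm wide, 12 mm thick. Same axes as lid_hinge.
- spot (a point): Centre of the red spot, a flat disc 24 mm across on the outer face of the white lid: in lid axes, 105 mm from the hinge line towards the free edge and 35 mm to +y of the middle. z points square out of the lid's outer face.
- probe_grip (a point): Centre of the yellow handle of the surface thermometer (loose, about 165 g): a block 40 mm (x) by 28 mm (y, the way to pinch) by 65 mm (z, its long axis, up as it stands). Below the handle a steel neck 16 mm across, 30 mm long, then the sprung copper tip 16 mm across; at rest its face is 78.5 mm below this point.
- probe_tip (a point): Centre of the copper tip's flat end face; moves with the tip. z is the thermometer's long axis, from tip to handle.
- tip (a joint): How far the sprung tip is pushed in, m: 0 fully out, 0.012 at its stop. The spring starts to give at about 0.5 N and needs 0.3 N more per mm (about 2 N at 5 mm, 4.1 N at the stop).
- probe: The whole thermometer; origin at the centre of the handle's underside, z along the handle upwards, y the 28 mm pinch direction.
- jar_mid (a point): Bystander: amber jar with red cap, 64 mm across, 100 mm high; its centre. Loose; not to be moved.
- cup_mid (a point): Bystander: clear measuring cup, 72 mm across at the rim, 85 mm high; its centre. Loose; not to be moved.
- squeeze_mid (a point): Bystander: white squeeze bottle with yellow cap, 56 mm across, 150 mm high, behind the box; its centre. Loose; not to be moved.
- bin: Blue cold box fixed to the table, open on top under its lid, 200 mm front to back (x), 220 mm wide (y), walls 75 mm high in front and 137 mm at the back. Origin: centre of its underside; -x is its front, z up. The hinge line is 100 mm to +x.
- holder: Black block 80 x 80 x 60 mm high, fixed to the table; origin: centre of its underside. The thermometer stands upright in the 22 mm hole in its top, the handle's underside resting on the top; raise it 50 mm or more straight up to clear the block.
Mind the look-alikes: they are no part of the job. There is more than one size of the probe; the job needs the middle-sized.

How it is judged:
By the outcome, as a careful person would: the job done as asked, in the order asked, and still so for the second after the job is handed in, while the arm keeps its last pose, push and grip.
It also fails if it takes over 51 s, if anything falls off the work surface, if the arm or the gripper's body presses on something with over 40 N, if the wrist force passes 120 N, or if a joint passes its speed limit or range.

## Working session

There is one attempt and no reset: what is moved stays moved. The work goes in short steps, Python scripts to look and compute and a tool call to move; the robot and the scene stay as the last step left them, time stands still between calls to the robot, and variables do not carry over. Pictures are saved under pics/ and viewed, at most 10 in all, crops included, and the job is handed in when it is done.

Besides the shell and the picture viewer there is one more tool, called after "Request:" by a JSON object that holds its "fn" and its "kwargs". carry_out: Moves the arm, as the interface text tells. Its arguments: {"type":"object","properties":{"moves":{"type":"array","items":{"type":"array","items":{"type":"number"}}},"fingers":{"type":"number"},"force":{"type":"number"}},"required":["moves"]}

```bash
ls; mkdir -p pics; cat > h.py <<'E'
import numpy as np, cv2
from scipy.spatial.transform import Rotation as R
from bench import read_state, viewer, r
def save(c,n): cv2.imwrite(f'pics/{n}.png',c['pixels'][:,:,::-1])
def pts(c):
    "world point per pixel from depth"
    v,u=np.mgrid[0:384,0:512].astype(float)
    K=np.array([[c['fx'],0,c['cx']],[0,c['fy'],c['cy']],[0,0,1]])
    n=cv2.undistortPoints(np.stack([u.ravel(),v.ravel()],1)[:,None],K,np.array([c['k1'],0,0,0,0])).reshape(384,512,2)
    z=c['range_z'][...,None]
    p=np.concatenate([n*z,z],2)
    return p@R.from_quat(c['orientation']).as_matrix().T+np.array(c['xyz'])
E
python3 - <<'E'
from h import *
s=read_state();print(s['time'],s['ee_pos'],s['eef_rot'],r.finger_overhang)
a=viewer.camera('scene');b=viewer.camera('top')
np.savez('v.npz',ps=pts(a),pt=pts(b),s=a['pixels'],t=b['pixels'],zs=a['range_z'],zt=b['range_z'])
cv2.imwrite('pics/a.png',a['pixels'][:,:,::-1]);cv2.imwrite('pics/b.png',b['pixels'][:,:,::-1])
print(a['xyz'],b['xyz'])
E
```

```text
pics
0.0 [ 0.22575996 -0.58242916  0.2357306 ] [ 9.82951458e-01  1.83863903e-01 -1.68372762e-04 -6.84858570e-04] 0.014
[0.35806274 0.64086283 0.9695474 ] [0.5192295  0.0252834  1.24338416]
```

View pics/a.png

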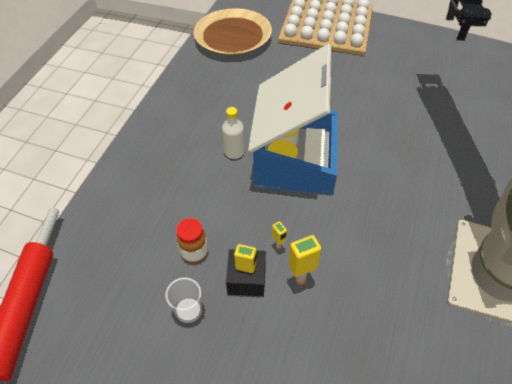

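View pics/b.png

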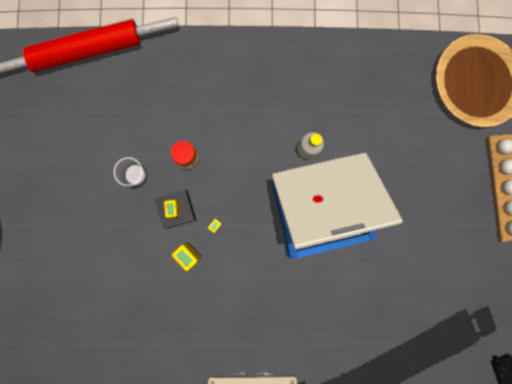

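The two views show the open lid at top-image (272–400, 155–248) and its red spot at (318,198). The holder with the middle probe is at (172,208). The large decoy is at (186,257) and the small one at (214,226). The jar is at (183,153), the cup at (130,172) and the squeeze bottle at (311,146).

```bash
python3 - <<'E'
from h import *
d=np.load('v.npz')
P=d['pt'];im=d['t'];hsv=cv2.cvtColor(im,cv2.COLOR_RGB2HSV)
ok=d['zt']>0
# lid
m=np.zeros((384,512),np.uint8);cv2.fillPoly(m,[np.array([[272,173],[367,154],[401,220],[297,248]])],1)
w=(m>0)&ok&(hsv[...,1]<60)&(hsv[...,2]>150)&(P[...,2]>.1)
w=cv2.erode(w.astype(np.uint8),np.ones((3,3)))>0
X=P[w];c=X.mean(0);
for _ in range(3):
    n=np.linalg.svd(X-X.mean(0),full_matrices=False)[2][2];c=X.mean(0);n*=np.sign(n[2]);e=(X-c)@n;X=X[abs(e)<.006]
print('lid n',n,'c',c,e.std(),'angle from vert',np.arccos(n[2]),w.sum())
y=np.cross(n*np.sign(1),[0,0,1.]);y/=np.linalg.norm(y)
y*=np.sign(y[1]);x=np.cross(y,n);print('y',y,'x',x,'yaw',np.arctan2(y[1],y[0])-np.pi/2)
q=(X-c)@np.stack([x,y],1);print('ext',np.percentile(q,[.5,99.5],axis=0))
lo,hi=np.percentile(q,[.3,99.7],axis=0)
red=(hsv[...,1]>150)&((hsv[...,0]<8)|(hsv[...,0]>172))&(m>0)&ok
sp=P[red].mean(0);print('spot',sp)
hm=sp+.105*x-.035*y-.012*n
print('hinge from spot',hm,'mid from ext',c+x*hi[0]+y*(lo[1]+hi[1])/2-.012*n)
# probes
for nm,(u,v) in dict(mid=(171,209),small=(214,226),big=(186,257)).items():
    mk=np.zeros((384,512),np.uint8);cv2.circle(mk,(u,v),17 if nm!='small' else 9,1,-1)
    yl=(mk>0)&(hsv[...,0]>22)&(hsv[...,0]<75)&(hsv[...,1]>100)&(hsv[...,2]>80)&ok
    Q=P[yl];t=np.percentile(Q[:,2],90);T=Q[abs(Q[:,2]-t)<.008]
    rc=cv2.minAreaRect((T[:,:2]*1000).astype(np.float32));print(nm,'top',t,rc,T.mean(0))
bl=(abs(np.mgrid[0:384,0:512][1]-175)<25)&(abs(np.mgrid[0:384,0:512][0]-209)<25)&ok&(P[...,2]>.045)&(P[...,2]<.075)
print('holder',cv2.minAreaRect((P[bl][:,:2]*1000).astype(np.float32)))
for nm,(u,v) in dict(jar=(183,153),cup=(125,172),sq=(312,146)).items():
    print(nm,P[v-3:v+4,u-3:u+4].reshape(-1,3).mean(0))
S=d['ps'];hs=cv2.cvtColor(d['s'],cv2.COLOR_RGB2HSV)
T=S[235:280,225:270].reshape(-1,3);hh=hs[235:280,225:270].reshape(-1,3)
k=(hh[:,1]>100)&(hh[:,0]>18)&(hh[:,0]<80)&(hh[:,2]>90);Q=T[k];print('scene mid',np.percentile(Q,[2,50,98],axis=0))
Q=Q[Q[:,2]>np.percentile(Q[:,2],95)-.006];print(Q.mean(0),cv2.minAreaRect((Q[:,:2]*1000).astype(np.float32)))
E
```

```text
lid n [0.63789012 0.14778758 0.75581415] c [ 0.56740791 -0.172421    0.22291839] 0.001442401389549149 angle from vert 0.7138997146137541 6743
y [-0.22570357  0.97419603 -0.        ] x [ 0.73631114  0.17058995 -0.6547862 ] yaw 0.22766518232819744
ext [[-0.09952729 -0.11039141]
 [ 0.11103456  0.10733618]]
spot [ 0.56682661 -0.13788766  0.21745779]
hinge from spot [ 0.64438423 -0.15584603  0.13963547] mid from ext [ 0.64247502 -0.15663014  0.14059887]
mid top 0.12748723293316871 ((547.7080078125, 196.01629638671875), (41.011531829833984, 27.925046920776367), 4.659170627593994) [0.5486101  0.19574338 0.12493662]
small top 0.08686079562053681 ((507.9270324707031, 93.76087951660156), (20.4168643951416, 29.64901351928711), 53.15508270263672) [0.50801677 0.09360701 0.0838703 ]
big top 0.1540412877096399 ((434.07476806640625, 158.74884033203125), (53.544761657714844, 38.41938781738281), 42.96757125854492) [0.43428065 0.15832352 0.1512272 ]
holder ((548.4849853515625, 196.31443786621094), (80.6748275756836, 81.36870574951172), 16.331218719482422)
jar [0.67899703 0.16626901 0.12367834]
cup [0.64450808 0.33069051 0.01539176]
sq [ 0.69761503 -0.14179704  0.11821283]
scene mid [[0.52737639 0.11738935 0.00100336]
 [0.54575914 0.20732616 0.11543482]
 [0.57368744 0.21225634 0.1280455 ]]
[0.54661886 0.19983039 0.12818979] ((465.8209228515625, 414.65594482421875), (42.25117492675781, 499.3399658203125), 20.635231018066406)
```

```bash
cat >> h.py <<'E'
YAW=.2277; H=np.array([np.cos(YAW),np.sin(YAW),0]); LY=np.array([-np.sin(YAW),np.cos(YAW),0]); Z=np.array([0,0,1.])
HM=np.array([.644,-.156,.138])
def lidpt(a,s,y=0,off=.012):
    "point on lid, a=elevation of lid (open angle-0.3)"
    d=-np.cos(a)*H+np.sin(a)*Z; n=np.sin(a)*H+np.cos(a)*Z
    return HM+s*d+off*n+y*LY
def down(yaw): return R.from_euler('z',yaw)*R.from_euler('x',np.pi)
def to(p,Rt=None):
    "shift (units of 40mm, tool axes now) and turn (units of 8deg) to target"
    s=read_state();R0=R.from_quat(s['eef_rot'])
    t=R0.inv().apply(np.array(p)-s['ee_pos'])/.04
    w=(R0.inv()*Rt).as_rotvec()/np.deg2rad(8) if Rt is not None else 0
    print('shift',np.round(t,2),'turn',np.round(w,2))
E
python3 - <<'E'
from h import *
for a in np.linspace(.714,-.3,8): print(round(a,2),lidpt(a,.189)+[0,0,.014])
p=lidpt(.714,.189)
to([.226,-.582,.36]); to([p[0],p[1],.36],down(YAW))
E
```

```text
0.71 [ 0.51250591 -0.18646962  0.2848379 ]
0.57 [ 0.49520277 -0.19047908  0.26396239]
0.42 [ 0.48101647 -0.19376631  0.24074161]
0.28 [ 0.47024417 -0.19626245  0.21566197]
0.13 [ 0.46311152 -0.19791522  0.18924881]
-0.01 [ 0.45976794 -0.19868999  0.1620554 ]
-0.16 [ 0.46028344 -0.19857054  0.13465136]
-0.3 [ 0.46464724 -0.19755936  0.10761072]
shift [ 0.01 -0.01 -3.1 ] turn 0
shift [10.26 -6.64 -3.1 ] turn [-0.01  0.    1.02]
```

Request:
{"fn": "carry_out", "kwargs": {"moves": [[0,0,-1,0,0,0],[0,0,-1,0,0,0],[0,0,-1,0,0,0],[0.9,-0.6,0,0,0,0],[0.9,-0.6,0,0,0,0],[0.9,-0.6,0,0,0,0],[0.9,-0.6,0,0,0,0],[0.9,-0.6,0,0,0,0],[0.9,-0.6,0,0,0,0],[0.9,-0.6,0,0,0,0],[0.9,-0.6,0,0,0,0],[0.9,-0.6,0,0,0,0],[0.9,-0.6,0,0,0,0],[0.9,-0.6,0,0,0,0],[0.3,0,0,0,0,1],[0,0,0,0,0,0]], "fingers": 0, "force": 20}}

```text
time: 2.1
ee_pos: [0.5112, -0.1885, 0.356]
eef_rot: [0.993, 0.116, -0.0, -0.0]
ft_force: [-0.7, -1.3, -0.3]
width: 0.0002
grip_force: 0.0
```

```bash
python3 - <<'E'
from h import *
for a in (.714,.57): to(lidpt(a,.189)+[0,0,.014],down(YAW))
E
```

```text
shift [ 0.04 -0.04  1.78] turn [-0.01  0.01  0.03]
shift [-0.4  -0.04  2.3 ] turn [-0.01  0.01  0.03]
```

Request:
{"fn": "carry_out", "kwargs": {"moves": [[0,0,0.7,0,0,0],[0,0,0.6,0,0,0],[0,0,0.24,0,0,0],[0,0,0.24,0,0,0],[-0.22,0,0.26,0,0,0],[-0.22,0,0.26,0,0,0],[-0.18,0,0.29,0,0,0],[-0.18,0,0.29,0,0,0],[-0.14,0,0.31,0,0,0],[-0.14,0,0.31,0,0,0],[-0.09,0,0.33,0,0,0],[-0.09,0,0.33,0,0,0]]}}

```text
time: 3.6
ee_pos: [0.4616, -0.2007, 0.1892]
eef_rot: [0.993, 0.115, -0.0, -0.0]
ft_force: [1.2, 0.1, 0.6]
width: 0.0004
grip_force: 0.6
```

Request:
{"fn": "carry_out", "kwargs": {"moves": [[-0.05,0,0.34,0,0,0],[-0.05,0,0.34,0,0,0],[0,0,0.34,0,0,0],[0,0,0.34,0,0,0],[0.05,0,0.3,0,0,0]]}}

```text
time: 4.22
ee_pos: [0.4597, -0.2012, 0.1227]
eef_rot: [0.993, 0.115, -0.0, -0.0]
ft_force: [-1.5, -0.5, 1.5]
width: 0.0005
grip_force: 0.8
```

```bash
python3 - <<'E'
from h import *
to(lidpt(-.3,.189)+[0,0,.014],down(YAW))
save(viewer.camera('scene'),'c')
E
```

```text
shift [ 0.14 -0.06  0.38] turn [-0.    0.    0.02]
```

View pics/c.png

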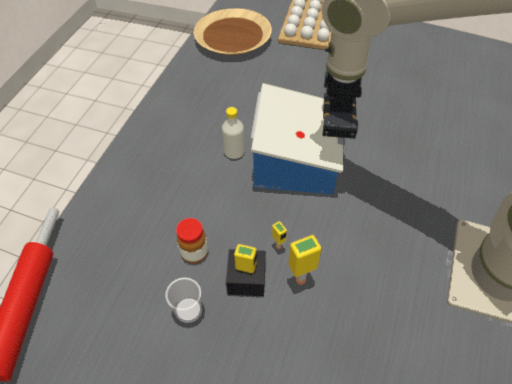

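The lid (253–345, 90–165) is following the fingers and is nearly shut. I'll finish in small steps.

Request:
{"fn": "carry_out", "kwargs": {"moves": [[0.05,0,0.1,0,0,0],[0.05,0,0.1,0,0,0],[0,0,0.05,0,0,0],[0,0,0,0,0,0]]}}

```text
time: 4.78
ee_pos: [0.464, -0.2002, 0.1139]
eef_rot: [0.993, 0.115, 0.0, 0.0]
ft_force: [0.5, -0.3, 0.8]
width: 0.0007
grip_force: 0.1
```

Request:
{"fn": "carry_out", "kwargs": {"moves": [[0,0,0.04,0,0,0],[0,0,0.04,0,0,0],[0,0,0,0,0,0]]}}

```text
time: 5.15
ee_pos: [0.4637, -0.2002, 0.1105]
eef_rot: [0.993, 0.115, -0.0, 0.0]
ft_force: [-0.1, -0.7, 1.0]
width: 0.0008
grip_force: 0.4
```

Request:
{"fn": "carry_out", "kwargs": {"moves": [[0,0,0.04,0,0,0],[0,0,0,0,0,0]]}}

```text
time: 5.4
ee_pos: [0.4641, -0.2002, 0.1096]
eef_rot: [0.993, 0.115, 0.0, 0.0]
ft_force: [-2.7, 1.2, 8.3]
width: 0.0005
grip_force: 4.3
```

Request:
{"fn": "carry_out", "kwargs": {"moves": [[0,0,0.04,0,0,0],[0,0,0,0,0,0]]}}

```text
time: 5.65
ee_pos: [0.4642, -0.2003, 0.1092]
eef_rot: [0.993, 0.115, 0.0, 0.0]
ft_force: [-7.5, 3.7, 21.8]
width: 0.0006
grip_force: 11.4
```

Request:
{"fn": "carry_out", "kwargs": {"moves": [[0,0,0.04,0,0,0],[0,0,0,0,0,0]]}}

```text
time: 5.9
ee_pos: [0.4643, -0.2003, 0.1089]
eef_rot: [0.993, 0.115, 0.0, 0.001]
ft_force: [-13.9, 5.8, 36.6]
width: 0.0007
grip_force: 19.2
```

The reaction force jumped with almost no further travel, so the lid is shut. Next, the probe.

Request:
{"fn": "carry_out", "kwargs": {"moves": [[0,0,-0.5,0,0,0],[0,0,-1,0,0,0],[0,0,-1,0,0,0],[0,0,-1,0,0,0],[0,0,-0.7,0,0,0]]}}

```text
time: 6.52
ee_pos: [0.4639, -0.2002, 0.2754]
eef_rot: [0.993, 0.115, 0.0, 0.0]
ft_force: [0.2, -0.5, 0.3]
width: 0.0006
grip_force: 0.0
```

```bash
python3 - <<'E'
from h import *
to([.548,.196,.27],down(.081))
E
```

```text
shift [ 4.31 -9.17  0.13] turn [ 0.01 -0.01  1.07]
```

Request:
{"fn": "carry_out", "kwargs": {"moves": [[0.43,-0.92,0,0,0,0],[0.43,-0.92,0,0,0,0],[0.43,-0.92,0,0,0,0],[0.43,-0.92,0,0,0,0],[0.43,-0.92,0,0,0,0],[0.43,-0.92,0,0,0,0],[0.43,-0.92,0,0,0,0],[0.43,-0.92,0,0,0,0],[0.43,-0.92,0,0,0,0],[0.43,-0.92,0,0,0,0],[0,0,0,0,0,1],[0,0,0.13,0,0,0.07],[0,0,0,0,0,0]], "fingers": 60}}

```text
time: 8.15
ee_pos: [0.5471, 0.1965, 0.2677]
eef_rot: [0.999, 0.041, -0.001, 0.0]
ft_force: [0.3, -1.4, 0.8]
width: 0.0599
grip_force: 0.0
```

```bash
python3 - <<'E'
from h import *
# lid check from top view (arm away)
b=viewer.camera('top');P=pts(b);hsv=cv2.cvtColor(b['pixels'],cv2.COLOR_RGB2HSV)
w=(hsv[...,1]<60)&(hsv[...,2]>140)&(P[...,2]>.07)&(P[...,2]<.17)&(abs(P[...,0]-.55)<.13)&(abs(P[...,1]+.17)<.14)
w=cv2.erode(w.astype(np.uint8),np.ones((3,3)))>0
X=P[w]
for _ in range(4):
    c=X.mean(0);n=np.linalg.svd(X-c,full_matrices=False)[2][2];n*=np.sign(n[2]);e=(X-c)@n;X=X[abs(e)<.005]
print(len(X),'n',n,'tilt',np.arccos(n[2]),'yaw',np.arctan2(-n[1],-n[0]),e.std())
red=(hsv[...,1]>150)&((hsv[...,0]<8)|(hsv[...,0]>172))&(abs(P[...,0]-.55)<.1)&(abs(P[...,1]+.13)<.1)
sp=P[red].mean(0);print('spot',sp,red.sum(),'plane z there',c[2]-((sp-c)[:2]@n[:2])/n[2],'model',lidpt(-.3,.105,.035))
w=viewer.camera('wrist');save(w,'w');P=pts(w);hsv=cv2.cvtColor(w['pixels'],cv2.COLOR_RGB2HSV)
yl=(hsv[...,0]>20)&(hsv[...,0]<80)&(hsv[...,1]>100)&(abs(P[...,2]-.125)<.008)&(abs(P[...,0]-.548)<.06)&(abs(P[...,1]-.196)<.05)
T=P[yl];print(yl.sum(),T.mean(0),cv2.minAreaRect((T[:,:2]*1000).astype(np.float32)))
E
```

```text
7307 n [-0.28637546 -0.06651569  0.95580582] tilt 0.29840776427394744 yaw 0.22822081445143788 0.001904533494833579
spot [ 0.53534254 -0.14576487  0.11853196] 57 plane z there 0.11872470589239284 model [ 0.53492334 -0.14534774  0.11843442]
495 [0.55256246 0.19714192 0.12424163] ((550.029296875, 196.9281768798828), (38.86817169189453, 27.563310623168945), 4.572844505310059)
```

View pics/w.png

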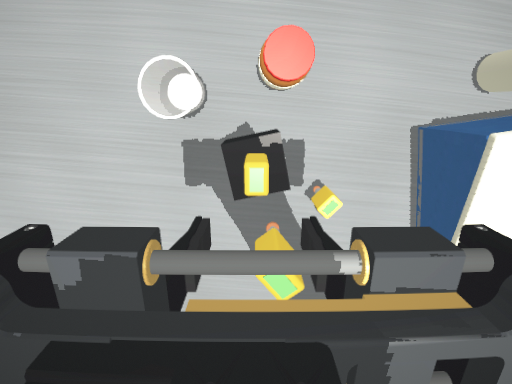

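The wrist view shows the probe in its holder at (257,175), between the fingers and aligned. The fitted lid tilt is 0.298, so the lid is fully shut. I'll descend and grip.

Request:
{"fn": "carry_out", "kwargs": {"moves": [[0.05,0,0.9,0,0,0],[0,0,0.9,0,0,0],[0,0,0.8,0,0,0],[0,0,0.6,0,0,0],[0,0,0.5,0,0,0],[0,0,0.35,0,0,0],[0,0,0.25,0,0,0],[0,0,0,0,0,0]]}}

```text
time: 9.25
ee_pos: [0.5492, 0.1974, 0.0962]
eef_rot: [0.999, 0.04, -0.0, 0.0]
ft_force: [-1.0, -0.4, 0.4]
width: 0.0601
grip_force: 0.0
```

Request:
{"fn": "carry_out", "kwargs": {"moves": [[0,0,0,0,0,0],[0,0,0,0,0,0],[0,0,0,0,0,0],[0,0,0,0,0,0],[0,0,0,0,0,0]], "fingers": 0, "force": 30}}

```text
time: 9.88
ee_pos: [0.5494, 0.1974, 0.0967]
eef_rot: [0.999, 0.04, 0.0, 0.0]
ft_force: [-0.0, -0.8, 1.8]
width: 0.0283
grip_force: 30.0
```

Request:
{"fn": "carry_out", "kwargs": {"moves": [[0,0,-0.3,0,0,0],[0,0,-0.5,0,0,0],[0,0,-0.6,0,0,0],[0,0,-0.8,0,0,0],[0,0,-0.8,0,0,0],[0,0,-0.8,0,0,0],[0,0,-0.8,0,0,0],[0,0,-0.5,0,0,0],[0,0,0,0,0,0]]}}

```text
time: 11.0
ee_pos: [0.5497, 0.1982, 0.3031]
eef_rot: [0.999, 0.041, 0.002, -0.001]
ft_force: [-0.3, 0.4, -2.8]
width: 0.0279
grip_force: 30.0
```

```bash
cat >> h.py <<'E'
SP=lidpt(-.3,.105,.035); N=-np.sin(.3)*H+np.cos(.3)*Z
xx=np.cos(.3)*H+np.sin(.3)*Z
RT=R.from_matrix(np.stack([xx,-LY,-N],1))   # tool square to lid
E
python3 - <<'E'
from h import *
print(read_state()['ft_force'])
t=SP+N*(.0827+.05)
print('goal',t); to(t,RT)
E
```

```text
[-0.26051075  0.3668024  -2.81554171]
goal [ 0.49672004 -0.15420015  0.24520757]
shift [-2.04  8.67  1.43] turn [ 0.15  2.12 -1.04]
```

Request:
{"fn": "carry_out", "kwargs": {"moves": [[-0.1,0.45,0,0,0,0],[-0.2,0.85,0,0,0,0],[-0.2,0.85,0,0,0,0],[-0.2,0.85,0,0,0,0],[-0.2,0.85,0,0,0,0],[-0.2,0.85,0,0,0,0],[-0.2,0.85,0,0,0,0],[-0.2,0.85,0,0,0,0],[-0.2,0.85,0,0,0,0],[-0.2,0.85,0,0,0,0],[-0.2,0.6,0,0,0,0],[0,0,0,0.05,0.7,-0.35],[0,0,0,0.05,0.7,-0.35],[0,0,0,0.05,0.7,-0.35],[0,0,0,0,0,0],[0,0,0,0,0,0]]}}

```text
time: 13.0
ee_pos: [0.4932, -0.1564, 0.3003]
eef_rot: [0.983, 0.112, 0.144, -0.016]
ft_force: [-0.0, 1.0, -1.9]
width: 0.028
grip_force: 30.0
```

```bash
python3 - <<'E'
from h import *
to(SP+N*(.0827+.04),RT)
for n in('wrist','scene'):
    c=viewer.camera(n);save(c,'d_'+n)
cv2.imwrite('pics/d.png',np.hstack([cv2.resize(cv2.imread('pics/d_wrist.png'),(400,300)),cv2.resize(cv2.imread('pics/d_scene.png')[40:200,220:400],(338,300))]))
E
```

```text
shift [-0.3  -0.03  1.6 ] turn [ 0.    0.06 -0.  ]
```

View pics/d.png

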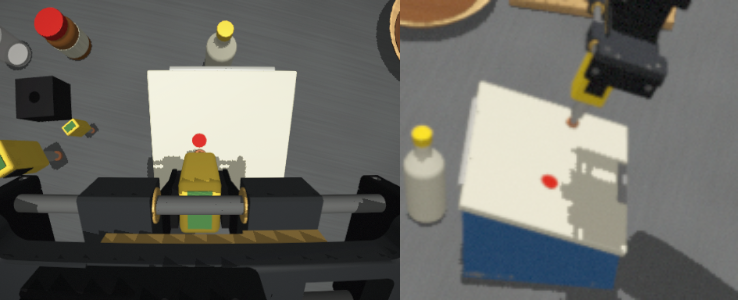

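The probe is held straight, and the red spot is just ahead of the tip, at (199,141) in the left-hand picture. I'll close to 40 mm above the lid, then check the probe's lean in the grip.

Request:
{"fn": "carry_out", "kwargs": {"moves": [[-0.1,0,0.5,0,0.06,0],[-0.1,0,0.5,0,0,0],[-0.1,-0.03,0.4,0,0,0],[0,0,0.2,0,0,0],[0,0,0,0,0,0],[0,0,0,0,0,0]]}}

```text
time: 13.85
ee_pos: [0.501, -0.1535, 0.2366]
eef_rot: [0.982, 0.113, 0.15, -0.017]
ft_force: [0.1, -0.3, -2.1]
width: 0.028
grip_force: 30.0
```

```bash
python3 - <<'E'
from h import *
s=read_state();R0=R.from_quat(s['eef_rot']);print(s['ee_pos'],s['ft_force'])
to(SP+N*.0827,RT)
for n in('wrist','scene'):
    c=viewer.camera(n);P=pts(c);hsv=cv2.cvtColor(c['pixels'],cv2.COLOR_RGB2HSV)
    L=(P-s['ee_pos'])@R0.as_matrix()
    near=(c['range_z']>0)&(abs(L[...,0])<.035)&(abs(L[...,1])<.025)&(L[...,2]>-.04)&(L[...,2]<.1)
    yl=near&(hsv[...,0]>18)&(hsv[...,0]<40)&(hsv[...,1]>120)
    k=L[yl];print(n,'yellow',yl.sum(),np.round(np.percentile(k,[2,50,98],axis=0),4).tolist())
    if n=='wrist':
        f=k[(k[:,0]>.012)]
        if len(f)>20: print(' front face slope dx/dz',np.polyfit(f[:,2],f[:,0],1),len(f))
    nk=near&(L[...,2]>.04)&(abs(L[...,0])<.02)
    k=L[nk]; print(' neck/tip',nk.sum())
    for a in np.arange(.04,.09,.01):
        q=k[(k[:,2]>a)&(k[:,2]<a+.01)]
        if len(q)>3: print('  ',round(a,2),len(q),np.round(q.min(0),4),np.round(q.max(0),4),np.round(q.mean(0),4))
    v,u=np.where(yl);print(u.min(),u.max(),v.min(),v.max())
    if n=='scene':
        u0,v0=int(u.mean()),int(v.mean())
        cv2.imwrite('pics/e.png',cv2.resize(c['pixels'][v0-45:v0+75,u0-80:u0+80,::-1],(800,600),interpolation=cv2.INTER_CUBIC))
E
```

```text
[ 0.5009977  -0.15346464  0.23659955] [ 0.07886159 -0.31660024 -2.13154275]
shift [-0.04 -0.01  1.01] turn [ 0.01 -0.02  0.01]
wrist yellow 3055 [[-0.0175, -0.0143, -0.0296], [0.0189, -0.0011, -0.0243], [0.0202, 0.0121, 0.0268]]
 front face slope dx/dz [0.05896702 0.01916573] 2358
 neck/tip 49
   0.07 38 [ 0.005  -0.0067  0.0767] [0.0077 0.0048 0.08  ] [ 0.0063 -0.0007  0.0783]
   0.08 11 [ 0.004  -0.0067  0.0801] [0.0076 0.0059 0.0831] [ 0.0063 -0.0008  0.0814]
228 306 195 297
scene yellow 177 [[-0.0177, -0.0222, -0.0215], [0.0121, -0.0121, 0.0173], [0.0186, 0.0071, 0.034]]
 neck/tip 90
   0.04 23 [-0.008  -0.0092  0.0408] [ 0.007  -0.0023  0.0499] [-0.0006 -0.0059  0.0459]
   0.05 20 [-0.0084 -0.01    0.0516] [0.0061 0.0024 0.0593] [-0.0001 -0.0049  0.0555]
   0.06 17 [-0.0084 -0.0099  0.0602] [ 0.0064 -0.0003  0.0697] [-0.0001 -0.0054  0.0635]
   0.07 23 [-0.0096 -0.0071  0.0717] [0.0055 0.005  0.0797] [-0.0007 -0.0018  0.0771]
   0.08 7 [-0.0083 -0.0068  0.0803] [ 0.0039 -0.0039  0.083 ] [-0.0018 -0.0054  0.0813]
306 324 92 117
```

View pics/e.png

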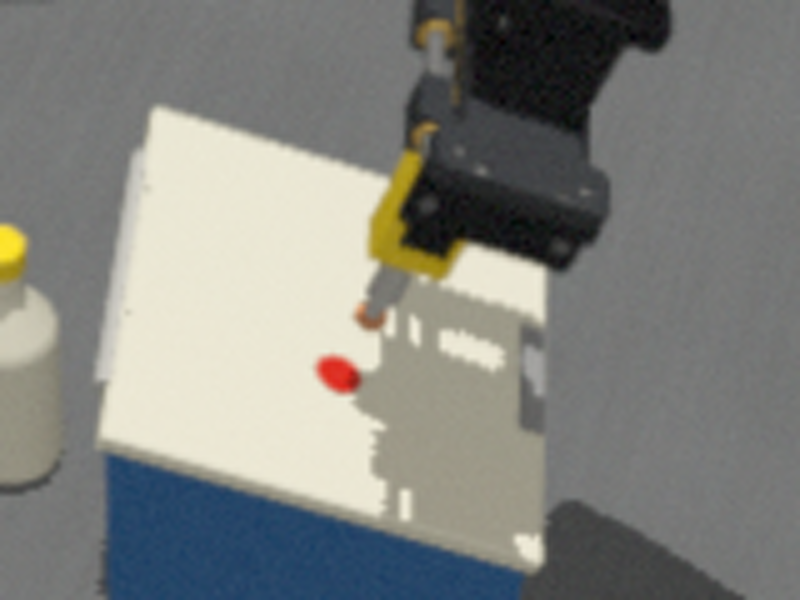

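The picture shows the tip at (370,315), square to the lid and in line with the red spot at (338,375). The neck shows no lean in the grip. I'll descend along the tool axis.

Request:
{"fn": "carry_out", "kwargs": {"moves": [[-0.04,0,0.3,0,-0.02,0],[0,0,0.3,0,0,0],[0,0,0.2,0,0,0],[0,0,0.1,0,0,0],[0,0,0,0,0,0],[0,0,0,0,0,0]]}}

```text
time: 14.7
ee_pos: [0.5096, -0.1514, 0.2013]
eef_rot: [0.982, 0.113, 0.148, -0.016]
ft_force: [-0.2, -0.5, -1.5]
width: 0.0276
grip_force: 30.0
```

Request:
{"fn": "carry_out", "kwargs": {"moves": [[0,0,0.05,0,0,0],[0,0,0.05,0,0,0],[0,0,0,0,0,0],[0,0,0,0,0,0]]}}

```text
time: 15.2
ee_pos: [0.5107, -0.151, 0.1972]
eef_rot: [0.982, 0.113, 0.148, -0.017]
ft_force: [0.5, 0.1, -2.6]
width: 0.0281
grip_force: 30.0
```

```bash
python3 - <<'E'
from h import *
print(read_state()['ft_force']@N,N*-2.1@N)
to(SP+N*.0827,RT)
E
```

```text
-2.6308269273327896 -2.1
shift [ 0.01 -0.   -0.  ] turn [0.   0.   0.01]
```

Request:
{"fn": "carry_out", "kwargs": {"moves": [[0,0,0.04,0,0,0],[0,0,0.03,0,0,0],[0,0,0,0,0,0],[0,0,0,0,0,0]]}}

```text
time: 15.7
ee_pos: [0.5115, -0.1509, 0.1946]
eef_rot: [0.982, 0.113, 0.148, -0.017]
ft_force: [-0.4, -1.1, -0.7]
width: 0.0278
grip_force: 30.0
```

Request:
{"fn": "carry_out", "kwargs": {"moves": [[0,0,0.03,0,0,0],[0,0,0.03,0,0,0],[0,0,0,0,0,0],[0,0,0,0,0,0]]}}

```text
time: 16.2
ee_pos: [0.5122, -0.1507, 0.1923]
eef_rot: [0.982, 0.113, 0.148, -0.017]
ft_force: [0.1, -0.8, 0.9]
width: 0.0277
grip_force: 30.0
```

```bash
python3 - <<'E'
from h import *
f=[]
for i in range(8):
    c=viewer.camera('scene');f.append(read_state()['ft_force']@N)
print('normal force',np.mean(f),np.std(f))
s=read_state();to(SP+N*.0827,RT);print(s['time'],(s['ee_pos']-SP)@N-.0827)
P=pts(c);L=(P-SP)@np.stack([xx,LY,N],1);hsv=cv2.cvtColor(c['pixels'],cv2.COLOR_RGB2HSV)
nk=(abs(L[...,0])<.015)&(abs(L[...,1])<.015)&(L[...,2]>.003)&(L[...,2]<.045)
for a in np.arange(.003,.06,.007):
    q=L[nk&(L[...,2]>a)&(L[...,2]<a+.007)]
    if len(q)>3: print(round(a,3),len(q),np.round(q.min(0),4),np.round(q.max(0),4))
u0,v0=[int(x.mean()) for x in np.where(nk)[::-1]]
cv2.imwrite('pics/f.png',cv2.resize(c['pixels'][v0-45:v0+45,u0-60:u0+60,::-1],(800,600),interpolation=cv2.INTER_CUBIC))
E
```

```text
normal force 0.644203209435136 0.5237090147535497
shift [ 0.01 -0.   -0.13] turn [0.01 0.   0.01]
16.6 -0.005257305270049792
0.003 11 [-0.0119 -0.0039  0.0031] [0.0043 0.0098 0.0079]
0.01 13 [-0.0072  0.0004  0.0116] [0.0059 0.008  0.0167]
0.017 13 [-0.0077  0.0014  0.0177] [0.0064 0.0088 0.0237]
0.024 16 [-0.0078  0.0007  0.0241] [0.0064 0.0078 0.0308]
0.031 9 [-0.0073  0.0041  0.0312] [0.0052 0.0092 0.0354]
0.038 9 [-0.0116  0.01    0.041 ] [0.0139 0.0125 0.0448]
```

View pics/f.png

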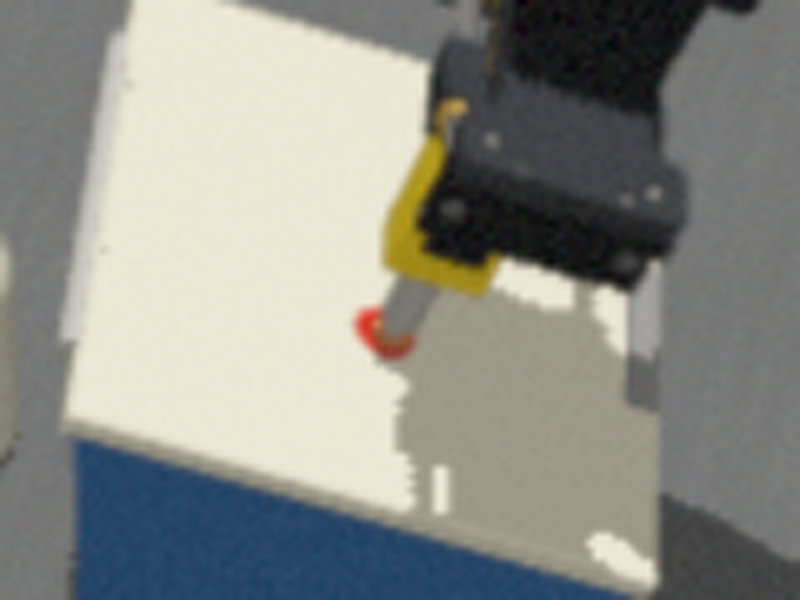

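The tip stands on the red spot at (385,332), square to the lid. It is about 5–7 mm in, with a net push of about 2.5 N. I'm handing in.

```bash
python3 -c "
from h import *
print(r.close_job())"
```

```text
the job is handed in; nothing more can be done
None
```

The job is handed in. The lid measured fully shut, and the gripper is holding the middle-sized thermometer square on the red spot, pressed in about 5–7 mm of its 12 mm travel with roughly 2.5 N. I made no final position check on the jar, cup and squeeze bottle.

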